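# Dead battery pack through the return-box flap

## Task

The yellow battery pack is dead: keeping it flat on the bench, push it with the fingertips in front of the orange flap of the battery return box and, with a gentle, steady push and without batting it, slide it in under the flap, which the pack swings open, until it is wholly inside and far enough in for the flap to drop behind it. Then draw the fingers out so that the flap falls fully shut behind it. Do not grip, lift or tip the pack, and leave the blue pack, the solder reel, the green bottle and the screwdriver where they are.

Things in the scene. Friction and masses are not known exactly. Their poses are not given: they have to be found in the camera images.
- mouth (a point): Battery return box, fixed: grey 4 mm side walls, clear roof (top 74 mm up) and back, no floor or sill (the bench runs on inside). The point is on the bench at the middle of its mouth, in the plane of the shut flap; x points straight into the box, y left as seen looking in, z up. The mouth is 104 mm wide, the inside 186 mm deep.
- hinge (a point): Middle of the fixed 5 mm hinge rod across the top of the mouth, 70 mm above the bench; 67 mm is free under it once the flap is swung in. Same axes as the mouth.
- rail_end (a point): Outer end of the left guide rail, on the bench. Two fixed rails, 14 mm high and 4 mm thick, mirror images, flare from the edges of the mouth to 50 mm in front of it, where they stand about 165 mm apart. Same axes as the mouth.
- flap (a joint): Orange flap, a light plate 98 mm wide, 50 mm tall and 3 mm thick (about 50 g) hung from the hinge rod along its top. 0 = shut, hanging straight down; grows to 1.35 rad as its lower edge swings into the box. It cannot swing outwards. It falls shut by itself when nothing holds it. Lying on the pack it stands at about 0.5 rad and reaches 25 mm into the box, so the pack's rear must be pushed more than 25 mm past the mouth to let it fall.
- flap_edge (a point): Middle of the flap's lower edge, 18 mm above the bench when shut; it moves with the flap.
- yellow_pack_center (a point): Centre (12 mm up) of the yellow battery pack with two black bands, a rigid block loose and flat on the bench: 70 mm along its x, 50 mm along its y, 24 mm high; 0.14 to 0.28 kg. It starts left or right of the mouth's middle line by 70 to 105 mm, 100 to 130 mm before the flap plane, its x within 15 degrees of the box's.
- blue_pack_center (a point): Centre of the blue (good) battery pack, same shape and size as the yellow one, lying on the other side of the mouth's middle line. Not to be disturbed.
- reel_center (a point): Centre of the red solder reel standing on its flange beside the box, 56 mm in diameter, 44 mm tall. Not to be disturbed.
- flux_center (a point): Centre of the green bottle with a red cap, upright beside the box, 34 mm in diameter, 85 mm tall. Not to be disturbed.
- screwdriver_grip (a point): Middle of the handle of the screwdriver that lies on the bench to the left of the box. Not to be disturbed.
There are look-alikes about, which are no part of the job. Of the things shaped like the part that bears yellow_pack_center, the yellow one is meant.

How it is judged:
By the outcome, as a careful person would: the job done as asked, in the order asked, and still so for the second after the job is handed in, with the robot touching nothing.
It also fails if it takes over 54 s, if anything falls off the work surface, if the arm or the gripper's body presses on something with over 40 N, if the wrist force passes 120 N, or if a joint passes its speed limit or range.

## Robot

A 7-joint arm with a two-finger parallel gripper is mounted at the origin on the work surface. World frame = base frame: x ahead of the robot, y to its left, z up, the work surface at z = 0. Lengths are in m, angles in rad, forces in N, time in s.
With the tool pointing down it reaches from about 0.425 to 0.95 m from the base axis. Payload 4.7 kg.
Tool frame: the origin (TCP) lies between the finger pads; the fingertips stand 25 mm ahead of it and the grasp point (between the pads) lies 6 mm ahead of it; z points along the fingers, y is the line along which they close (so a half turn about z gives the same grasp; the last joint's range is limited). The gripper opens to 85 mm and grips with 20 to 120 N. Pads are 22 mm wide; open, the fingers measure 114 mm over their backs; the gripper's body (76 mm by 85 mm) begins 54 mm behind the grasp point. The pads swing forward as they close: fully open they stand 13 mm farther back than shut.
Start: joints at [1.31, 0.469, -0.049, 1.532, 0.024, 1.141, -0.082], TCP at [0.155, -0.657, 0.227] pointing down, gripper open.
Joint ranges: [-2.59, 2.59], [-0.33, 1.99], [-1.39, 1.29], [0.1, 2.45], [-1.04, 4.18], [0.21, 1.99], [-2.66, 2.66]. Speed limits (rad/s): [2.57, 2.57, 3.14, 3.14, 3.14, 3.14, 3.14].

## Interface

Orientations are given as a 3x3 rotation matrix whose columns are the frame's x, y, z axes.
In Python, from rig import * gives the robot as it stands. Calls block until the motion is done:
- movep(position, orientation): joint-space move of the TCP to a pose.
- move_l(position, attitude=None, feed=0.15, until_force=None): straight line of the TCP; attitude=None keeps the orientation; feed is the mean speed in m/s. With until_force (N) it stops when the force on the tool has changed by that much, and returns True; else False.
- move_joints(angles): joint-space move.
- command_gripper(opening, newtons=None): finger opening in m; newtons is the grip in N (None keeps the last); returns when the fingers have stopped.
- sleep(seconds).
- inverse_kinematics(position, orientation): joint angles nearest the present ones, or None.
- sense(): the state.
- camera(name): name is "scene" or "top" or "wrist"; returns (picture, depth): 420x560x3 uint8, red, green, blue; 420x560 float32, m along the optical axis (not along the pixel's ray), 0 where there is no reading.
- camera_params(name): a dict with "K" (3x3 intrinsics, pixels), "dist" ([k1, k2, p1, p2, k3] as OpenCV has them; the pictures are not rectified), "position" and "rotation" of the camera in the world; the wrist camera has in their place "tool_from_camera" (4x4, takes a point from camera to tool coordinates, whose origin is the TCP and whose axes are the flange's). Camera axes: x right, y down, z forward; pixel columns grow to the right and rows downward; lengths in m; the calibration is good to about 2 mm. A picture is of the moment at which its call begins: read the wrist's pose just before it. camera_params takes no time and is no camera call.
A pose or a line that the arm cannot do raises Unreachable and nothing moves.
- finish_job(): hands the job in; it is judged then, once.
The state is a dict: "time_s": time; "joint_pos": joint angles; "qd": joint speeds; "joint_efforts": joint torques, N m; "position": TCP position; "tcp_rot": TCP orientation; "wrist_force": force on the tool from outside, world axes, zero at the start; "ft_torque": the same for the moment, N m; "finger_gap": finger opening in m; "gripper_force": force on a finger pad.
Only numpy, scipy, OpenCV 4.12 (cv2) and the standard library are available. Lean on these libraries where they do the work, as an engineer would, in place of code of your own. Each camera call takes 0.05 s, during which the arm holds its last target. There are 200 camera calls.

## Working session

There is one attempt and no reset: what is moved stays moved. The work goes in short steps, each a Python script; the robot and the scene stay as the last script left them, time stands still between calls to the robot, and variables do not carry over. Pictures are saved under pics/ and viewed, at most 11 in all, crops included, and the job is handed in when it is done.

```bash
mkdir -p pics; ls; python3 - <<'E'
from rig import *
import cv2,numpy as np
for n in ["scene","top"]:
    p,d=camera(n); cv2.imwrite(f"pics/{n}0.png",p[...,::-1]); np.savez(f"{n}0.npz",p=p,d=d)
    c=camera_params(n); print(n,c)
print(sense()["time_s"])
E
```

```text
pics
scene {'K': array([[509.46142907,   0.        , 273.25138363],
       [  0.        , 509.46142907, 210.28545675],
       [  0.        ,   0.        ,   1.        ]]), 'dist': array([0.03930503, 0.        , 0.        , 0.        , 0.        ]), 'position': array([1.39364428, 0.28843499, 0.76041538]), 'rotation': array([[-2.61716607e-01,  6.09738309e-01, -7.48146785e-01],
       [ 9.65144765e-01,  1.65345543e-01, -2.02870485e-01],
       [ 4.82991936e-06, -7.75164528e-01, -6.31759412e-01]])}
top {'K': array([[529.08217331,   0.        , 285.29371439],
       [  0.        , 529.08217331, 208.58466836],
       [  0.        ,   0.        ,   1.        ]]), 'dist': array([-0.09093987,  0.        ,  0.        ,  0.        ,  0.        ]), 'position': array([0.47296689, 0.06753453, 1.07890864]), 'rotation': array([[ 0.01504473, -0.99561914,  0.09228313],
       [-0.99988396, -0.01475954,  0.0037721 ],
       [-0.00239352, -0.09232917, -0.99572566]])}
0.1
```

View pics/scene0.png

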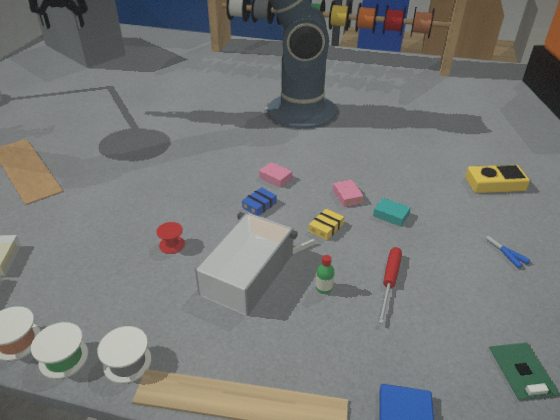

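View pics/top0.png

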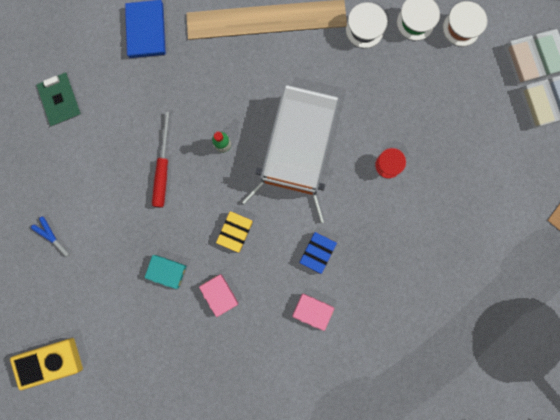

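Top view: the yellow pack with two black bands is at (235,232), and the box mouth is at about (292,185) with the orange flap and flared rails ending at (245,202) and (320,221). The blue pack is at (318,252). The look-alikes are the multimeter at (45,363), plain pink and teal blocks, and the blue pack; only the block at (235,232) is yellow with two bands. I'll confirm that in an enlarged crop rectified to metric scale.

```bash
cat > h.py <<'E'
import cv2,numpy as np
def proj(c,P):
    R=c["rotation"].T; return cv2.projectPoints(np.asarray(P,float).reshape(-1,3),cv2.Rodrigues(R)[0],-R@c["position"],c["K"],c["dist"])[0][:,0]
def ortho(p,c,z,x0,x1,y0,y1,s=0.0005):
    # rows: x decreasing from x1; cols: y decreasing from y1
    X,Y=np.meshgrid(np.arange(x1,x0,-s),np.arange(y1,y0,-s),indexing="ij")
    m=proj(c,np.stack([X,Y,X*0+z],-1)).reshape(*X.shape,2).astype(np.float32)
    return cv2.remap(p,m[...,0],m[...,1],cv2.INTER_CUBIC)
def cloud(d,c):
    v,u=np.nonzero(d>0); uv=cv2.undistortPoints(np.stack([u,v],-1).astype(np.float64)[:,None],c["K"],c["dist"])[:,0]
    z=d[v,u]; P=np.c_[uv*z[:,None],z]@c["rotation"].T+c["position"]
    o=np.full(d.shape+(3,),np.nan); o[v,u]=P; return o
def pack(p,c,lo,hi,x0,x1,y0,y1,z=0.024,s=0.0005):
    o=ortho(p,c,z,x0,x1,y0,y1,s); h=cv2.cvtColor(o,cv2.COLOR_RGB2HSV)
    m=cv2.inRange(h,lo,hi); m=cv2.morphologyEx(m,cv2.MORPH_CLOSE,np.ones((25,25)))
    k=max(cv2.findContours(m,cv2.RETR_EXTERNAL,cv2.CHAIN_APPROX_NONE)[0],key=cv2.contourArea)
    (a,b),sz,_=cv2.minAreaRect(k); B=cv2.boxPoints(cv2.minAreaRect(k))
    W=np.c_[x1-B[:,1]*s,y1-B[:,0]*s]; e=np.roll(W,-1,0)-W; L=np.linalg.norm(e,axis=1); l=e[np.argmax(L)]
    l=l*np.sign(l[0]); return W.mean(0),np.arctan2(l[1],l[0]),sorted(L)[::2]
E
python3 - <<'E'
from rig import *
from h import *
c=camera_params("top"); f=np.load("top0.npz"); p=f["p"]; C=cloud(f["d"],c)
R=(0.35,0.75,-0.15,0.25)
o=ortho(p,c,0.024,0.4,0.7,-0.1,0.25); 
cv2.imwrite("pics/o24.png",np.hstack([o])[...,::-1])
print(o.shape)
print("yel",pack(p,c,(20,120,60),(35,255,255),*R)); print("blue",pack(p,c,(105,120,40),(125,255,255),*R))
for u,v in [(235,232),(318,252),(292,185),(300,140),(263,172),(321,187),(245,202),(320,221),(222,140),(391,163)]: print((u,v),C[v,u].round(4))
# corners of roof/walls : points higher than 55mm near box
E
```

```text
(600, 700, 3)
yel (array([0.5233237 , 0.17325562], dtype=float32), np.float32(-0.38752404), [np.float32(0.051488463), np.float32(0.070336044)])
blue (array([0.48424253, 0.00610147], dtype=float32), np.float32(-0.45491472), [np.float32(0.05015339), np.float32(0.06995495)])
(235, 232) [0.5222 0.171  0.0261]
(318, 252) [0.485  0.0052 0.025 ]
(292, 185) [0.6115 0.0592 0.0752]
(300, 140) [0.7005 0.0448 0.0703]
(263, 172) [0.6362 0.1153 0.0731]
(321, 187) [0.6089 0.0035 0.0722]
(245, 202) [0.5843 0.1537 0.0098]
(320, 221) [5.485e-01 3.000e-04 7.000e-04]
(222, 140) [0.7001 0.1973 0.0632]
(391, 163) [ 0.664  -0.1384  0.0383]
```

View pics/o24.png

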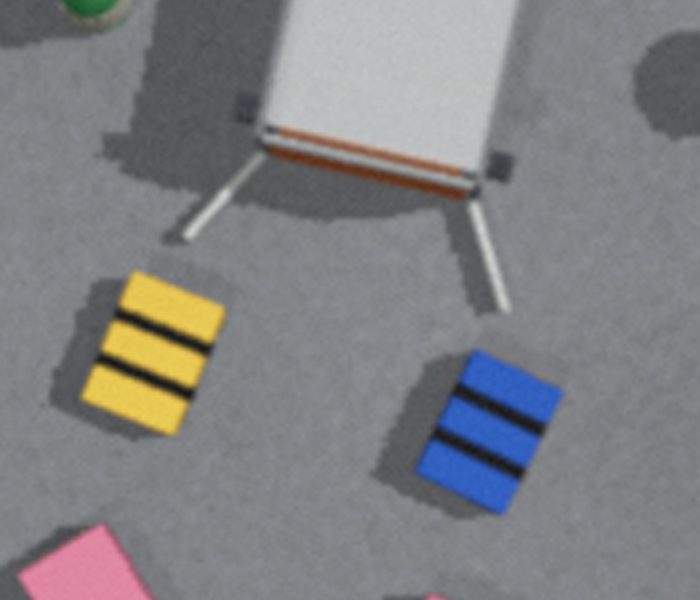

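The crop confirms the yellow two-band pack as the target, measuring 70×51 mm. The rail ends at crop (187,237) and (505,308) and the rod at (265..475,140..185) put the mouth at about (0.613, 0.066) with a yaw of -0.219. In the box frame the pack is at (-111, +86) mm with a yaw of about -9.7°. Plan: push it sideways with a vertical tool and two spread fingertips, then push it in from behind with the tool tilted 45°. Next I'll check reachability.

```bash
cat >> h.py <<'E'
M=np.array([.6130,.0658]); YAW=-0.219
X=np.array([np.cos(YAW),np.sin(YAW),0]); Y=np.array([-X[1],X[0],0]); Z=np.array([0,0,1.])
def W(x,y,z): return np.r_[M,0]+x*X+y*Y+z*Z
def box(xy): d=np.r_[xy,0]-np.r_[M,0]; return d@X,d@Y
def att(th,sgn=1,side=False):   # th: angle below horizontal of tool z (along box x); tool y along box y (or box x if side)
    z=np.cos(th)*X-np.sin(th)*Z; y=sgn*(X if side else Y); return np.c_[np.cross(y,z),y,z]
E
python3 - <<'E'
from rig import *
from h import *
print(camera_params("wrist")["tool_from_camera"].round(3))
s=sense(); print(s["tcp_rot"].round(2),s["finger_gap"])
for sg in (1,-1):
    for y in (.15,.03): print("side",sg,y,inverse_kinematics(W(-.111,y,.03),att(np.pi/2,sg,True)))
    for th in (40,45,50,60):
        t=np.deg2rad(th)
        for x in (-.19,-.15,.04):
            tip=W(x,0,.011); A=att(t,sg); q=inverse_kinematics(tip-.025*A[:,2],A); print(th,sg,x,None if q is None else np.round(q,2))
E
```

```text
[[-0.001 -0.965 -0.262  0.066]
 [ 1.    -0.001 -0.001  0.001]
 [ 0.001 -0.262  0.965 -0.146]
 [ 0.     0.     0.     1.   ]]
[[ 0.97  0.23 -0.  ]
 [ 0.23 -0.97  0.  ]
 [-0.   -0.   -1.  ]] 0.08562389974557168
side 1 0.15 [ 0.1456578   0.7566403  -0.89536244  1.87160543  0.75678863  0.89516639
 -1.34383627]
side 1 0.03 [ 0.34699299  0.66546584 -0.87218854  2.0177437   0.72122129  0.79807721
 -1.17514766]
40 1 -0.19 None
40 1 -0.15 None
40 1 0.04 [ 0.41  0.92 -1.    2.28  2.24  1.21 -0.76]
45 1 -0.19 None
45 1 -0.15 None
45 1 0.04 [ 0.42  0.86 -1.    2.24  2.12  1.08 -0.68]
50 1 -0.19 None
50 1 -0.15 None
50 1 0.04 [ 0.44  0.82 -0.99  2.2   1.99  0.97 -0.57]
60 1 -0.19 None
60 1 -0.15 None
60 1 0.04 [-0.08  0.54 -0.24  2.12  1.56  0.35 -0.38]
side -1 0.15 [ 0.29421644  0.93420884 -1.18591716  1.86422872  0.99699491  1.09173848
  1.62466938]
side -1 0.03 [ 0.52469355  0.85442636 -1.1843127   2.00958699  0.9749479   1.0047192
  1.76208365]
40 -1 -0.19 None
40 -1 -0.15 None
40 -1 0.04 [ 0.13  0.72 -0.62  2.29  2.27  0.97  2.12]
45 -1 -0.19 None
45 -1 -0.15 None
45 -1 0.04 [-0.    0.63 -0.43  2.26  2.2   0.74  2.12]
50 -1 -0.19 None
50 -1 -0.15 None
50 -1 0.04 [-0.28  0.56 -0.05  2.24  2.21  0.45  2.04]
60 -1 -0.19 None
60 -1 -0.15 None
60 -1 0.04 None
```

```bash
python3 - <<'E'
from rig import *
from h import *
for sg in (1,-1):
    for th in (40,45,50,55,65,75,90):
        t=np.deg2rad(th);A=att(t,sg);r=[]
        for x in np.arange(-.2,.045,.01):
            q=inverse_kinematics(W(x,0,.011)-.025*A[:,2],A)
            if q is not None: r.append((round(x,2),np.round(q,2).tolist()))
        print(sg,th,r[:1],r[-1:],len(r))
E
```

```text
1 40 [(np.float64(-0.02), [0.34, 0.89, -1.0, 2.39, 2.21, 1.29, -0.89])] [(np.float64(0.04), [0.41, 0.92, -1.0, 2.28, 2.24, 1.21, -0.76])] 7
1 45 [(np.float64(-0.04), [0.46, 0.97, -1.19, 2.39, 2.1, 1.34, -0.73])] [(np.float64(0.04), [0.42, 0.86, -1.0, 2.24, 2.12, 1.08, -0.68])] 9
1 50 [(np.float64(-0.07), [0.45, 0.88, -1.18, 2.4, 1.98, 1.22, -0.73])] [(np.float64(0.04), [0.44, 0.82, -0.99, 2.2, 1.99, 0.97, -0.57])] 12
1 55 [(np.float64(-0.09), [0.45, 0.81, -1.18, 2.39, 1.86, 1.1, -0.68])] [(np.float64(0.04), [-0.49, 0.55, 0.25, 2.2, 2.22, 0.21, -1.15])] 14
1 65 [(np.float64(-0.15), [-0.13, 0.39, -0.43, 2.42, 1.56, 0.44, -0.63])] [(np.float64(0.04), [-0.24, 0.53, -0.01, 2.07, 0.95, 0.24, 0.21])] 20
1 75 [(np.float64(-0.2), [0.21, 0.43, -0.81, 2.39, 1.15, 0.53, -0.22])] [(np.float64(0.04), [0.08, 0.59, -0.38, 1.93, 0.68, 0.51, 0.56])] 25
1 90 [(np.float64(-0.2), [0.38, 0.54, -0.91, 2.22, 0.69, 0.69, 0.33])] [(np.float64(0.04), [0.38, 0.79, -0.81, 1.7, 0.69, 0.95, 0.66])] 25
-1 40 [(np.float64(-0.02), [0.2, 0.78, -0.81, 2.4, 2.22, 1.16, 2.13])] [(np.float64(0.04), [0.13, 0.72, -0.62, 2.2
[... 177 characters left out ...]
loat64(-0.07), [-0.28, 0.5, -0.24, 2.44, 2.15, 0.64, 1.95])] [(np.float64(0.04), [-0.28, 0.56, -0.05, 2.24, 2.21, 0.45, 2.04])] 12
-1 55 [(np.float64(-0.09), [-0.43, 0.45, -0.05, 2.44, 2.08, 0.46, 1.99])] [(np.float64(0.04), [-0.4, 0.54, 0.13, 2.19, 2.09, 0.26, 2.14])] 14
-1 65 [(np.float64(-0.15), [-0.45, 0.36, -0.05, 2.44, 1.58, 0.3, 2.47])] [(np.float64(0.04), [-0.77, 0.64, 0.69, 2.1, -1.04, 0.22, -1.07])] 7
-1 75 [(np.float64(-0.19), [-1.19, 0.47, 0.91, 2.44, -0.92, 0.28, -1.3])] [(np.float64(0.04), [-0.09, 0.56, -0.16, 1.94, 0.46, 0.45, -2.4])] 24
-1 90 [(np.float64(-0.2), [0.18, 0.45, -0.65, 2.23, 0.49, 0.6, -2.61])] [(np.float64(0.04), [0.12, 0.67, -0.39, 1.72, 0.33, 0.81, -2.21])] 25
```

```bash
python3 - <<'E'
from rig import *
from h import *
c=camera_params("top"); R=(0.35,0.75,-0.15,0.25)
xy,a,_=pack(np.load("top0.npz")["p"],c,(20,120,60),(35,255,255),*R); b0=box(xy); print(b0,a-YAW)
A=att(np.pi/2,1,True); xs=b0[0]
command_gripper(.035)
movep(W(xs,.145,.12),A); move_l(W(xs,.145,.03),feed=.15); f0=sense()["wrist_force"]
print(sense()["finger_gap"],sense()["time_s"])
move_l(W(xs,.04,.03),feed=.05)
s=sense(); print("F",(s["wrist_force"]-f0).round(1),s["time_s"],box(s["position"][:2]))
move_l(W(xs,.055,.03),feed=.1); p,d=camera("top"); cv2.imwrite("pics/o1.png",ortho(p,c,.024,.4,.7,-.1,.25)[...,::-1])
move_l(W(xs,.065,.15),feed=.25)
p,d=camera("top"); np.savez("top1.npz",p=p,d=d)
for n,l,h in (("yel",(20,120,60),(35,255,255)),("blue",(105,120,40),(125,255,255))):
    xy,a,sz=pack(p,c,l,h,*R); print(n,box(xy),a-YAW,sz)
cv2.imwrite("pics/o2.png",ortho(p,c,.024,.4,.7,-.1,.25)[...,::-1]); print(sense()["time_s"])
E
```

```text
(np.float64(-0.11087950691472971), np.float64(0.08540656806227238)) -0.16852404
0.03479413279846832 4.7833
F [ 1.  -0.   0.2] 7.0333 (np.float64(-0.1109116467878037), np.float64(0.04025966513960069))
yel (np.float64(0.07070593269089281), np.float64(0.15526969883500488)) 0.219 [np.float32(0.0019999892), np.float32(0.012499988)]
blue (np.float64(-0.09757806708784515), np.float64(-0.08999881049909082)) 1.3261484 [np.float32(0.03868397), np.float32(0.050087903)]
8.0667
```

View pics/o2.png

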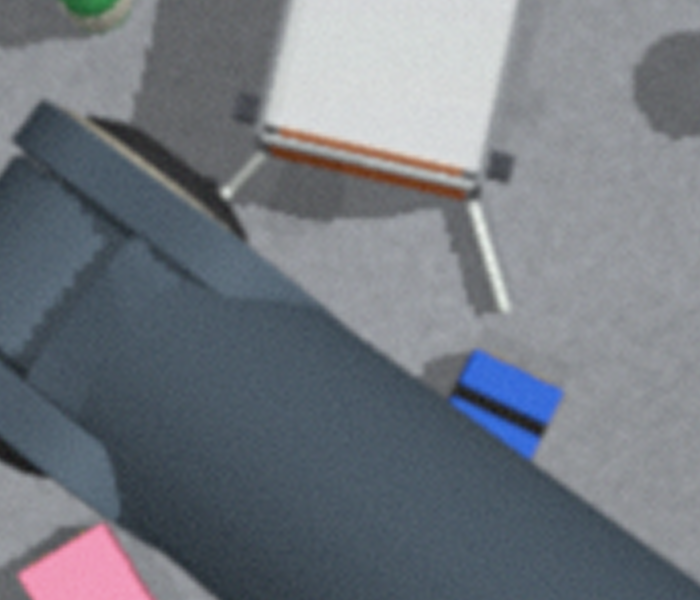

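The arm hides the pack, though the blue pack at crop (505,400) is unmoved. I'll swing the arm aside and look again.

```bash
python3 - <<'E'
from rig import *
from h import *
c=camera_params("top"); R=(0.35,0.75,-0.15,0.25)
q=np.array(sense()["joint_pos"]); q[0]+=.65; move_joints(q)
p,d=camera("top"); np.savez("top2.npz",p=p,d=d)
for n,l,h in (("yel",(20,120,60),(35,255,255)),("blue",(105,120,40),(125,255,255))):
    xy,a,sz=pack(p,c,l,h,*R); print(n,box(xy),a-YAW,sz)
cv2.imwrite("pics/o3.png",ortho(p,c,.024,.4,.7,-.1,.25)[...,::-1]); print(sense()["time_s"])
E
```

```text
yel (np.float64(-0.11066167352422952), np.float64(0.08544378501708957)) -0.16733696 [np.float32(0.051448643), np.float32(0.06995096)]
blue (np.float64(-0.11254754911379551), np.float64(-0.08626177711717625)) -0.24464722 [np.float32(0.05053515), np.float32(0.06954175)]
9.4167
```

View pics/o3.png

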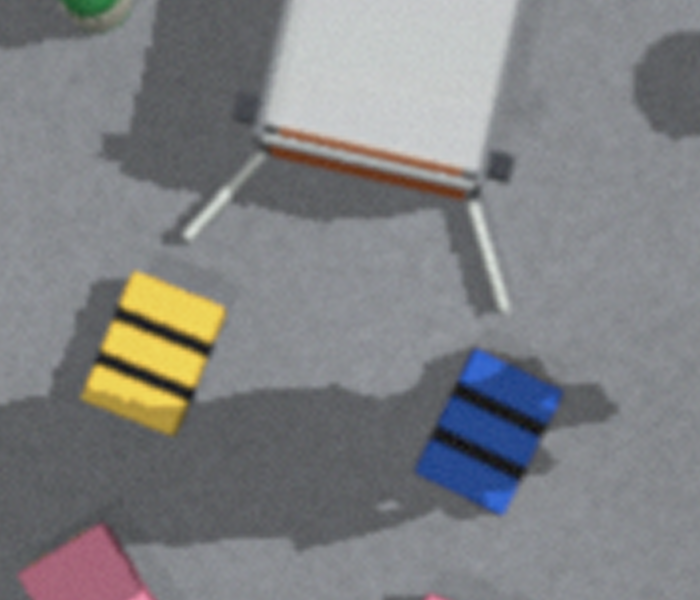

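The pack hasn't moved, so the fingertips must have passed above it. I'll check the actual tool height at the start point.

```bash
python3 - <<'E'
from rig import *
from h import *
A=att(np.pi/2,1,True); xs=-.1107
s=sense(); print(s["position"],s["tcp_rot"].round(2))
movep(W(xs,.15,.08),A); r=move_l(W(xs,.15,.029),feed=.15); s=sense()
print(r,s["position"],W(xs,.15,.029),s["tcp_rot"].round(3),s["wrist_force"],s["finger_gap"],s["time_s"])
p,d=camera("scene"); cv2.imwrite("pics/s1.png",cv2.resize(p[140:300,220:440],None,fx=3.4,fy=3.4)[...,::-1])
E
```

```text
[ 0.50503781 -0.19041848  0.14893604] [[ 0.76  0.65 -0.  ]
 [ 0.65 -0.76  0.  ]
 [-0.   -0.   -1.  ]]
False [0.53768593 0.2360075  0.02896667] [0.53753209 0.23626725 0.029     ] [[ 0.218  0.976 -0.   ]
 [ 0.976 -0.218  0.   ]
 [ 0.    -0.    -1.   ]] [-0.24152232  0.80581468  0.45467828] 0.03523991386576128 11.5083
```

View pics/s1.png

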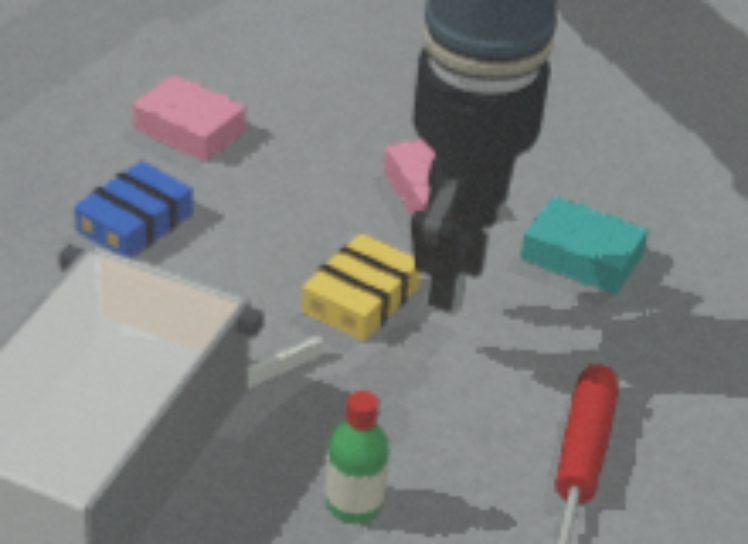

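The fingertips at crop (440,300) show detached shadows, so they seem to sit well above the bench. I'll do a guarded descent to find the true tip length.

```bash
python3 - <<'E'
from rig import *
from h import *
c=camera_params("scene"); p,d=camera("scene"); C=cloud(d,c); P=C.reshape(-1,3); P=P[np.isfinite(P).all(1)]
b=(P-np.r_[M,0])@np.c_[X,Y,Z]; k=b[(abs(b[:,0]+.1107)<.05)&(abs(b[:,1]-.15)<.022)&(b[:,2]>.006)&(b[:,2]<.12)]
print(np.percentile(k[:,2],[0,1,5,20,50]) if len(k) else 0,len(k))
r=move_l(W(-.1107,.15,.002),feed=.02,until_force=4); s=sense(); print(r,s["position"],s["wrist_force"],s["time_s"])
E
```

```text
[0.0357862  0.03668037 0.04162678 0.05288194 0.08316516] 385
False [0.53759486 0.2363409  0.00213794] [ 0.24441417 -0.1107568  -0.13855399] 13.1083
```

```bash
python3 - <<'E'
from rig import *
from h import *
c=camera_params("scene"); p,d=camera("scene"); C=cloud(d,c); P=C.reshape(-1,3); P=P[np.isfinite(P).all(1)]
b=(P-np.r_[M,0])@np.c_[X,Y,Z]; k=b[(abs(b[:,0]+.1107)<.05)&(abs(b[:,1]-.15)<.03)&(b[:,2]>.006)&(b[:,2]<.12)]
print(np.percentile(k[:,2],[0,1,5,20,50]),len(k)); l=k[k[:,2]<.03]; print(l.min(0),l.max(0))
l=b[(abs(b[:,0]+.2)<.02)&(abs(b[:,1]+.15)<.03)]; print("bench",np.median(l[:,2]) if len(l) else None)
r=move_l(W(-.1107,.15,-.012),feed=.02,until_force=4); s=sense(); print(r,s["position"],s["wrist_force"],s["time_s"])
cv2.imwrite("pics/s2.png",cv2.resize(p[160:260,260:400],None,fx=5,fy=5)[...,::-1])
E
```

```text
[0.00727259 0.00909892 0.01569071 0.03192449 0.07602613] 560
[-0.13824938  0.13977434  0.00727259] [-0.07858234  0.16209737  0.02992823]
bench 0.00046496283110208925
True [ 0.53760739  0.23631491 -0.00530411] [-0.34525072 -1.20551787  5.33202258] 13.6167
```

View pics/s2.png

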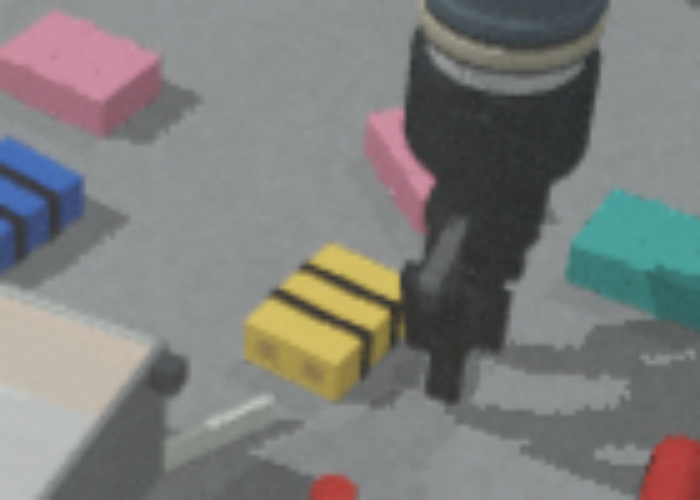

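Contact came at a reported TCP z of -5 mm, so at this opening the fingertips are about 5 mm behind the reported TCP rather than 25 mm ahead of it. In the picture the tip at (445,395) stands beside the pack, whose near side is at (400,300). I'll redo the side push at the correct height, force-guarded.

```bash
python3 - <<'E'
from rig import *
from h import *
c=camera_params("top"); R=(0.35,0.75,-0.15,0.25); xs=-.1107; z=-.0005
move_l(W(xs,.15,z),feed=.05)
f0=np.array(sense()["wrist_force"]); r=move_l(W(xs,.037,z),feed=.05,until_force=12)
s=sense(); print(r,"F",(s["wrist_force"]-f0).round(1),s["time_s"],box(s["position"][:2]),s["position"][2])
move_l(W(xs,.05,z),feed=.1); move_l(W(xs,.06,.09),feed=.2)
movep(W(-.2,.0,.09),att(np.deg2rad(90),1))
p,d=camera("top"); np.savez("top3.npz",p=p,d=d)
for n,l,h in (("yel",(20,120,60),(35,255,255)),("blue",(105,120,40),(125,255,255))):
    xy,a,sz=pack(p,c,l,h,*R); print(n,box(xy),a-YAW,sz)
cv2.imwrite("pics/o4.png",ortho(p,c,.024,.4,.7,-.1,.25)[...,::-1]); print(sense()["time_s"])
for th in (35,40,45,75):
    A=att(np.deg2rad(th)); print(th,[round(x,3) for x in np.arange(-.2,.05,.01) if inverse_kinematics(W(x,0,.011)+.003*A[:,2],A) is not None][:1])
E
```

```text
False F [0.7 1.1 1. ] 16.2833 (np.float64(-0.11066586960263941), np.float64(0.03714520619607737)) -0.0004539461659638991
yel (np.float64(-0.10652927362209282), np.float64(0.000376895750619158)) 0.000331074 [np.float32(0.05011093), np.float32(0.07023119)]
blue (np.float64(-0.11268362104678657), np.float64(-0.08621544364252129)) -0.23627917 [np.float32(0.05020219), np.float32(0.06994723)]
18.5083
35 [np.float64(-0.06)]
40 [np.float64(-0.07)]
45 [np.float64(-0.09)]
75 [np.float64(-0.2)]
```

View pics/o4.png

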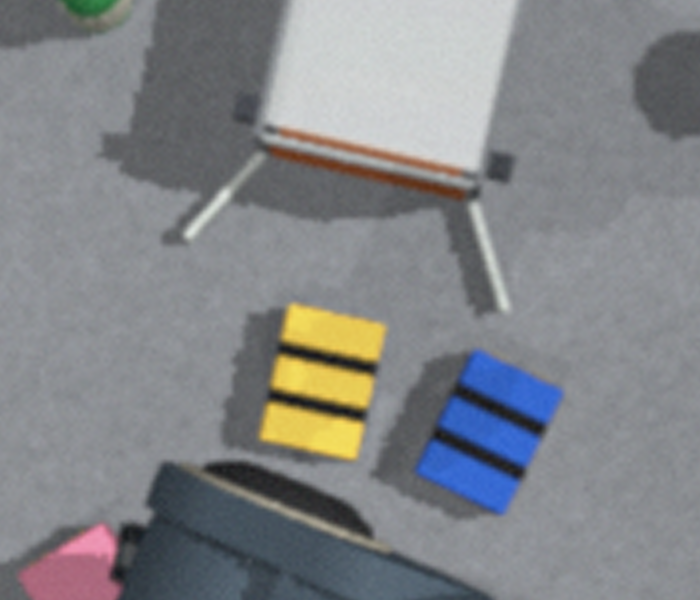

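The yellow pack now lies on the middle line at (-106.5, 0.4) mm with zero yaw, at crop (323,382), and the blue pack hasn't moved. Next is the end push with the tool at 75° up to the mouth.

```bash
cat >> h.py <<'E'
def tcp(x,y,z,th,off): A=att(th); return W(x,y,z)+off*A[:,2]
E
python3 - <<'E'
from rig import *
from h import *
t=np.deg2rad(75); A=att(t); c=camera_params("top")
command_gripper(.020)
movep(tcp(-.19,0,.03,t,.003),A); r=move_l(tcp(-.19,0,-.012,t,.003),feed=.03,until_force=3)
s=sense(); off=(.011*np.cos(t)-s["position"][2])/np.sin(t); print(r,s["position"],"off",off,s["time_s"])
off=float(np.clip(off,-.03,.01)); z=.011*np.cos(t)+.003; open("off","w").write(str(off))
if r:
    move_l(tcp(-.19,0,z,t,off),feed=.05); f0=np.array(sense()["wrist_force"])
    r=move_l(tcp(-.041,0,z,t,off),feed=.045,until_force=10); s=sense(); print(r,(s["wrist_force"]-f0).round(1),box(s["position"][:2]),s["time_s"])
    p,d=camera("top"); cv2.imwrite("pics/o5.png",ortho(p,c,.024,.4,.7,-.1,.25)[...,::-1])
E
```

```text
True [ 0.42823203  0.10696119 -0.00241881] off 0.005451575048197222 20.275
False [-2.   0.9 -0.2] (np.float64(-0.03964087913922875), np.float64(1.1254332855931109e-06)) 23.9833
```

View pics/o5.png

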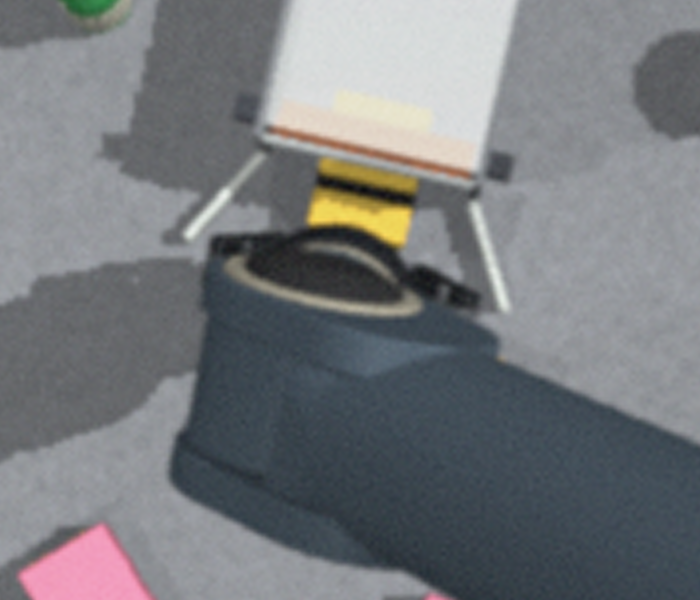

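The pack enters straight under the flap: its rear edge is at crop (360,235), and its front shows through the clear roof at (385,95). Next I back off, tilt to 42° and push it home with a force guard.

```bash
python3 - <<'E'
from rig import *
from h import *
off=float(open("off").read()); t=np.deg2rad(75); u=np.deg2rad(42); c=camera_params("top")
move_l(tcp(-.07,0,.012,t,off),feed=.1)
move_l(tcp(-.062,0,.022,u,off),att(u),feed=.03); print(sense()["time_s"])
z=.011*np.cos(u)+.003; move_l(tcp(-.06,0,z,u,off),feed=.03); f0=np.array(sense()["wrist_force"])
r=move_l(tcp(.028,0,z,u,off),feed=.035,until_force=8); s=sense(); print(r,(s["wrist_force"]-f0).round(1),box(s["position"][:2]),s["position"][2],s["time_s"])
p,d=camera("top"); a=ortho(p,c,.024,.5,.75,-.05,.2)
p,d=camera("scene"); cv2.imwrite("pics/s5.png",np.vstack([cv2.resize(a,None,fx=.5,fy=.5),cv2.resize(p[170:320,180:345],(250,227))])[...,::-1] if 0 else np.hstack([cv2.resize(a,(400,400)),cv2.resize(p[180:320,190:330],(400,400))])[...,::-1])
E
```

```text
25.5583
False [-2.   0.9  0.9] (np.float64(0.0319794360279109), np.float64(-4.8757270214235665e-05)) 0.007458972736722042 28.7417
```

View pics/s5.png

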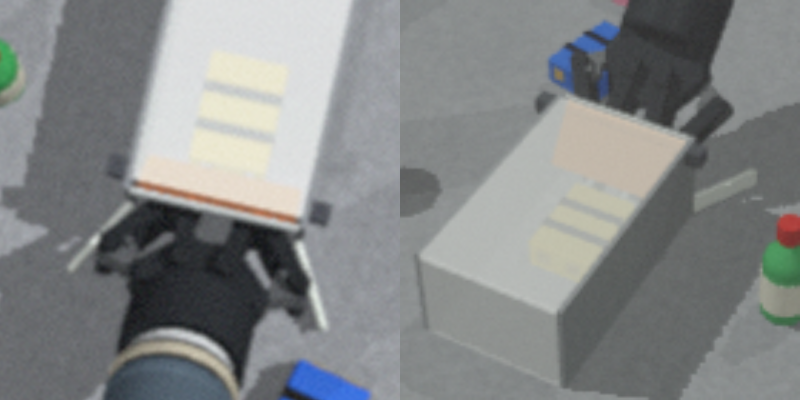

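The pack is wholly inside with its rear edge at left view (228,168), about 33 mm past the flap plane. I'll nudge it 4 mm more under guard, then withdraw gently and check.

```bash
python3 - <<'E'
from rig import *
from h import *
off=float(open("off").read()); u=np.deg2rad(42); c=camera_params("top"); z=.011*np.cos(u)+.003
r=move_l(tcp(.032,0,z,u,off),feed=.02,until_force=6); print(r,sense()["time_s"])
r=move_l(tcp(-.055,0,z,u,off),feed=.05,until_force=10); s=sense(); print(r,s["wrist_force"].round(1),s["time_s"])
if not r:
    v=np.deg2rad(75); move_l(tcp(-.07,0,.03,v,off),att(v),feed=.04); move_l(tcp(-.12,0,.13,v,off),feed=.15)
    q=np.array(sense()["joint_pos"]); q[0]+=.6; move_joints(q)
p,d=camera("top"); a=ortho(p,c,.024,.45,.75,-.08,.22); R=(0.35,0.75,-0.15,0.25)
xy,al,sz=pack(p,c,(105,120,40),(125,255,255),*R); print("blue",box(xy),al-YAW,sz)
p,d=camera("scene"); cv2.imwrite("pics/s6.png",np.hstack([cv2.resize(a,(400,400)),cv2.resize(p[180:320,190:330],(400,400))])[...,::-1]); print(sense()["time_s"],sense()["position"])
E
```

```text
False 29.1917
False [-0.5 -0.3 -0.2] 31.0833
blue (np.float64(-0.11259011806343826), np.float64(-0.08626681696389396)) -0.23627956 [np.float32(0.050146066), np.float32(0.069601044)]
34.375 [ 0.46239226 -0.20376642  0.12435618]
```

View pics/s6.png

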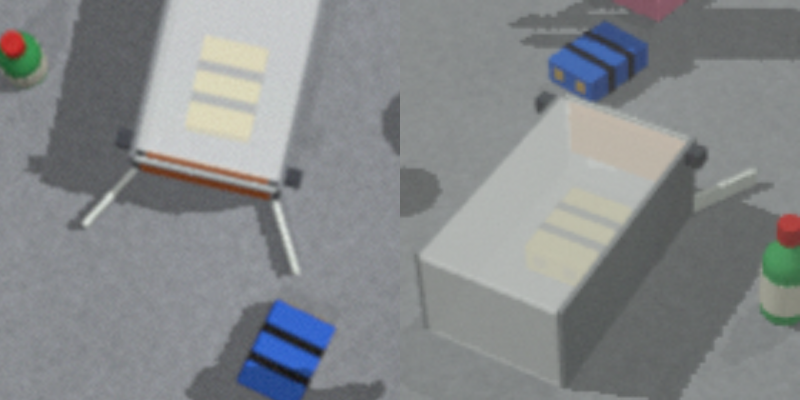

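The flap hangs shut at left view (205,172), looking as it did at the start. The pack is inside, clear of the flap, with its rear at (222,135). The blue pack and the bottle are unmoved and the arm is clear.

```bash
python3 -c "
from rig import *
print(finish_job())"
```

```text
the job is handed in; nothing more can be done
None
```

The yellow pack is inside the return box, about 37 mm past the mouth, with the flap shut behind it; the blue pack and green bottle are unmoved, the reel and screwdriver were never approached but not re-measured, and the job was handed in at about 34 s.

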